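# Feel along the soldered handrail

## Robot

A 7-joint arm with a two-finger parallel gripper is mounted at the origin on the work surface. World frame = base frame: x ahead of the robot, y to its left, z up, the work surface at z = 0. Lengths are in m, angles in rad, forces in N, time in s.
With the tool pointing down it reaches from about 0.425 to 0.975 m from the base axis. Payload 16.7 kg.
Tool frame: the origin (TCP) lies between the finger pads, 19 mm behind the fingertips; this is the grasp point; z points along the fingers, y is the line along which they close (so a half turn about z gives the same grasp; the last joint's range is limited). The gripper opens to 85 mm and grips with 20 to 120 N. Pads are 22 mm wide; open, the fingers measure 114 mm over their backs; the gripper's body (76 mm by 85 mm) begins 54 mm behind the grasp point. The pads swing forward as they close: fully open they stand 13 mm farther back than shut.
Start: joints at [0.995, 0.426, 0.074, 1.606, -0.034, 1.111, -0.067], TCP at [0.279, -0.614, 0.25] pointing down, gripper open.
Joint ranges: [-2.85, 2.85], [-0.5, 2.14], [-1.23, 1.37], [0.21, 2.46], [-1.02, 4.16], [0.16, 2.05], [-2.73, 2.73]. Speed limits (rad/s): [1.89, 1.89, 2.39, 2.39, 3.01, 3.01, 3.01].

## Interface

Orientations are given as a unit quaternion [x, y, z, w].
In Python, from workcell import ctrl gives the robot as it stands.
- The arm moves only by the shell command python3 -m crank 'ROWS' [FORCE]. ROWS is JSON, a list of rows, each an object of numbers: "claw": the finger opening in mm, from 0 to 85.4; "dx", "dy", "dz": the shift along the tool's x, y, z normalised to -1 to 1, where 1 is 30 mm; "ax", "ay", "az": the turn, a rotation vector about the tool's x, y, z normalised to -1 to 1, where 1 is 0.1 rad. In form: [{"claw": .., "dx": .., "dy": .., "dz": .., "ax": .., "ay": .., "az": ..}, ...]. A call has 1 to 5 rows; each row shifts and turns the commanded pose from where the row before left it, along the tool's axes as they then stand; what a row does not reach is not made up. A row lasts 1/12 s, in which the tool goes at most 41.7 mm and 7.16 degrees, less where a joint would pass 70% of its speed; a pose out of reach is approached as far as the arm can. A call with a number of a shift or a turn outside -1 to 1 is refused whole. A call with a gripper value outside its range is refused whole. The fingers move at their own pace and stop on an object; FORCE is the grip in N (left out, the last holds). Time passes only in rows, so rows that do not move let the fingers close. It gives the time, the measured TCP pose, the force, the opening and the grip force at its end, in the units of the state.
- ctrl.get_state(): the state, without advancing time (a new reading comes with each control period).
- ctrl.get_image(name): name is "scene" or "top" or "wrist"; returns (picture, depth): 480x640x3 uint8, red, green, blue; 480x640 float32, m along the optical axis (not along the pixel's ray), 0 where there is no reading.
- ctrl.get_calibration(name): a dict with "camera_matrix" (3x3 intrinsics, pixels), "R" (3x3) and "t" (3): a world point X has camera coordinates R X + t; the wrist camera has in their place "hand_eye" (4x4, takes a point from camera to tool coordinates, whose origin is the TCP and whose axes are the flange's). Camera axes: x right, y down, z forward; pixel columns grow to the right and rows downward; lengths in m; the calibration is good to about 2 mm. A picture is of the moment at which its call begins: read the wrist's pose just before it. get_calibration takes no time and is no camera call.
- ctrl.sign_off(): hands the job in; it is judged then, once.
Trained networks look in the newest picture that a camera, given by its name, has taken for a name from the list of things; names that differ only in an ending like _2 or _b are one class to them, and where a whole thing is asked for, a point or a joint stands for the part that bears it (a point fixed in the world has none). Each returns a list of dicts, best first, with "p" (0 to 1); they miss things now and then, are a little off and sometimes report something else, mostly with a low value. They report only what shows in the picture. A call takes as long as a camera call. They do not tell look-alikes from the thing itself.
- ctrl.search_frame(target, camera): "extent" ([left, top, right, bottom] in pixels, round what is visible of it).
- ctrl.place_of(target, camera): "centre" ([row, column] in pixels: a listed point, or the origin of a listed thing).
The state is a dict: "time_s": time; "joint_positions": joint angles; "dq": joint speeds; "tau": joint torques, N m; "tool_pos": TCP position; "tool_rot": TCP orientation; "ft_force": force on the tool from outside, world axes, zero at the start; "ft_torque": the same for the moment, N m; "grip_width": finger opening in m; "grasp_force": force on a finger pad.
Only numpy, scipy, OpenCV 4.12 (cv2) and the standard library are available. Lean on these libraries where they do the work, as an engineer would, in place of code of your own. Each camera call takes 0.05 s, during which the arm holds its last target. There are 200 camera calls.

## Task

Check the bent brass handrail by touch: with the fingertips shut, run them lightly along its top, round both bends and over every soldered joint in turn, from the flat round end to the plain cut end, resting on it just enough that its springy board sinks a few millimetres. Then lift off, so that the board springs back up. Do not grip or reach around the rail, do not touch the straight handrail, and leave everything else where it stands.

Things in the scene. Friction and masses are not known exactly. Their poses are not given: they have to be found in the camera images.
- platform (a joint): how far the springy board with the bent rail is pressed down, in m: 0 at rest, grows downward, hard stop at 0.012. It stays level wherever pressed. The first 1 N or so does nothing, then it gives 1 mm per 0.6 N (4 mm at about 3.5 N); it springs back by itself. Over 0.009 is too hard.
- cradle: dark steel foot plate 200 x 120 x 8 mm, fixed to the table, at any yaw; origin at the centre of its underside on the table, z up. Over it, on four springs, lies the springy off-white soldering board, 210 x 130 x 12 mm, its top 38 mm above the table. A white bottle and a steel nut stand loose on it, one on each side of the bent rail.
- rail_mid (a point): middle of the bent brass rail, on its top, 64 mm above the table: a round bar 8 mm thick on thin posts, fixed to the springy board, 18 mm of air under it. From above a Z of three straight runs; corners in the cradle's frame (-85,-30), (-20,-30), (20,30), (85,30) mm. First end: flat brass disc 24 mm across, 8 mm thick, same top height; last end: plain cut.
- mark0 (a point): start: centre of the top of the flat brass disc at the one end of the bent rail; marks 0 to 8 lie evenly along the bent rail, 25 mm apart, 64 mm above the table at rest. Position is judged at the point between the finger pads (TCP): keep the fingers shut and straight down, and follow the bends.
- mark1 (a point): top of the rail at soldered joint 1 from the disc end, a silvery collar 9 mm thick and 17 mm long.
- mark2 (a point): top of the rail at soldered joint 2 from the disc end, a silvery collar 9 mm thick and 17 mm long.
- mark3 (a point): top of the rail at soldered joint 3 from the disc end, a silvery collar 9 mm thick and 17 mm long.
- mark4 (a point): top of the rail at soldered joint 4 from the disc end, a silvery collar 9 mm thick and 17 mm long.
- mark5 (a point): top of the rail at soldered joint 5 from the disc end, a silvery collar 9 mm thick and 17 mm long.
- mark6 (a point): top of the rail at soldered joint 6 from the disc end, a silvery collar 9 mm thick and 17 mm long.
- mark7 (a point): top of the rail at soldered joint 7 from the disc end, a silvery collar 9 mm thick and 17 mm long.
- mark8 (a point): finish: top of the rail at its plain cut end.
- straight_board: another off-white board 180 x 100 x 12 mm on a wooden block, fixed, top 38 mm above the table, with a straight brass handrail (bar 8 mm thick, top 64 mm above the table, 140 mm long, a like disc at one end) along its x axis: not to be touched. Origin at the centre of its underside on the table.
- flux: white dropper bottle, 24 mm across, 55 mm tall, standing on the springy board in the hollow of the bend, top 93 mm above the table; loose, to be left where it is. Origin at the centre of its underside.
- nut: stepped steel nut, 22 mm across, 22 mm tall, standing on the springy board on the other side of the rail; loose, to be left where it is. Origin at the centre of its underside.
- spool: spool of wire with green flanges, 64 mm across, 56 mm tall; loose, to be left where it is. Origin at the centre of its underside.
- pliers: small pliers with red handles lying flat, 140 mm long, 12 mm high; loose, to be left where it is. Origin at the centre of its underside, for the pliers at the pivot.
- block: upright plywood block 70 x 22 x 90 mm; loose, to be left where it is. Origin at the centre of its underside.
- cup: open steel cup, 66 mm across, 60 mm tall; loose, to be left where it is. Origin at the centre of its underside.
- can: white can 52 mm across, 110 mm tall; loose, to be left where it is. Origin at the centre of its underside.
Things that resemble listed ones, but are neither listed nor needed, are in the scene too. What is meant by the pliers is not pink or turquoise, and is the larger of those in its own colour.

How it is judged:
By the outcome, as a careful person would: the job done as asked, in the order asked, and still so for the second after the job is handed in, with the robot touching nothing.
It also fails if it takes over 45 s, if anything falls off the work surface, if the arm or the gripper's body presses on something with over 40 N, if the wrist force passes 120 N, or if a joint passes its speed limit or range.

## Working session

There is one attempt and no reset: what is moved stays moved. The work goes in short steps, Python scripts to look and compute and a shell command to move; the robot and the scene stay as the last step left them, time stands still between calls to the robot, and variables do not carry over. Pictures are saved under pics/ and viewed, at most 10 in all, crops included, and the job is handed in when it is done.

```bash
mkdir -p pics; ls; cat > h.py <<'E'
import numpy as np,cv2
from workcell import ctrl
def cal(n):
    c=ctrl.get_calibration(n);return np.array(c["camera_matrix"]),np.array(c["R"]),np.array(c["t"])
def world(n,row,col,z=None,d=None):
    K,R,t=cal(n);r=np.linalg.inv(K)@[col,row,1.]
    o=-R.T@t;v=R.T@r
    s=(z-o[2])/v[2] if d is None else d
    return o+s*v
def pix(n,X):
    K,R,t=cal(n);p=K@(R@np.array(X)+t);return p[:2]/p[2]
E
python3 - <<'E'
from h import *
for n in("top","scene"):
    im,d=ctrl.get_image(n);cv2.imwrite(f"pics/{n}0.png",im[:,:,::-1]);np.save(f"{n}_d.npy",d)
    for t in("mark0","mark8","rail_mid","mark4","cradle","flux","nut","straight_board"):
        for r in ctrl.place_of(t,n)[:3]: print(n,t,r)
s=ctrl.get_state();print(s)
E
```

```text
pics
top mark0 {'centre': [231.2, 178.9], 'p': 0.89}
top mark0 {'centre': [241.7, 214.3], 'p': 0.88}
top mark0 {'centre': [205.4, 162.4], 'p': 0.85}
top mark8 {'centre': [231.2, 178.9], 'p': 0.89}
top mark8 {'centre': [241.7, 214.3], 'p': 0.88}
top mark8 {'centre': [205.4, 162.4], 'p': 0.85}
top rail_mid {'centre': [229.8, 195.0], 'p': 0.93}
top rail_mid {'centre': [272.8, 454.3], 'p': 0.38}
top mark4 {'centre': [231.2, 178.9], 'p': 0.89}
top mark4 {'centre': [241.7, 214.3], 'p': 0.88}
top mark4 {'centre': [205.4, 162.4], 'p': 0.85}
top cradle {'centre': [235.0, 201.1], 'p': 0.97}
top flux {'centre': [225.3, 172.5], 'p': 0.71}
top flux {'centre': [268.8, 454.0], 'p': 0.35}
top nut {'centre': [201.1, 198.7], 'p': 0.49}
top straight_board {'centre': [236.9, 362.1], 'p': 0.95}
scene mark0 {'centre': [249.1, 403.5], 'p': 0.93}
scene mark0 {'centre': [271.5, 438.3], 'p': 0.9}
scene mark0 {'centre': [256.9, 411.1], 'p': 0.87}
scene mark8 {'centre': [249.1, 403.5], 'p': 0.93}
scene mark8 {'centre': [271.5, 438.3], 'p': 0.9}
scene mark8 {'centre': [256.9, 411.1], 'p': 0.87}
scene rail_mid {'
[... 508 characters left out ...]
joint_positions': array([ 0.99450314,  0.42609697,  0.07388925,  1.60598389, -0.03407644,
        1.11076542, -0.06707256]), 'dq': array([-0.00041546,  0.00105039, -0.00140476,  0.00174732,  0.00112055,
       -0.00038206, -0.00034735]), 'tau': array([ 3.48155500e-04, -9.49537897e+01,  3.75718743e+00, -4.63891661e+01,
        1.91592495e-02,  2.21194015e-03,  9.85015674e-06]), 'tool_pos': array([ 0.27939606, -0.61444464,  0.25001062]), 'tool_rot': array([9.77318242e-01, 2.11775952e-01, 8.26124101e-06, 1.84849408e-08]), 'ft_force': array([-0.2886455 , -0.48666242,  0.41581119]), 'ft_torque': array([ 0.09599589, -0.04197171,  0.00097931]), 'grasp_force': 0.0, 'grip_width': 0.08521954463129956}
```

```bash
python3 - <<'E'
from h import *
for p in [(231.2,178.9),(241.7,214.3),(205.4,162.4),(229.8,195)]: print(world("top",*p,z=.064))
for p in [(249.1,403.5),(271.5,438.3),(256.9,411.1),(269.5,438.9)]: print(world("scene",*p,z=.064))
print(world("top",235,201.1,z=0),world("top",236.9,362.1,z=0))
im=cv2.imread("pics/top0.png");cv2.imwrite("pics/topc.png",cv2.resize(im[150:310,100:310],None,fx=3.7,fy=3.7,interpolation=2))
E
```

```text
[0.56234492 0.19750315 0.064     ]
[0.54194599 0.12137228 0.064     ]
[0.61680473 0.2354324  0.064     ]
[0.56627209 0.16349224 0.064     ]
[0.51324015 0.09476149 0.064     ]
[0.56894009 0.16771119 0.064     ]
[0.5361938  0.11300483 0.064     ]
[0.56218707 0.16818897 0.064     ]
[0.56129485 0.1659716  0.        ] [ 0.56687582 -0.200831    0.        ]
```

View pics/top0.png

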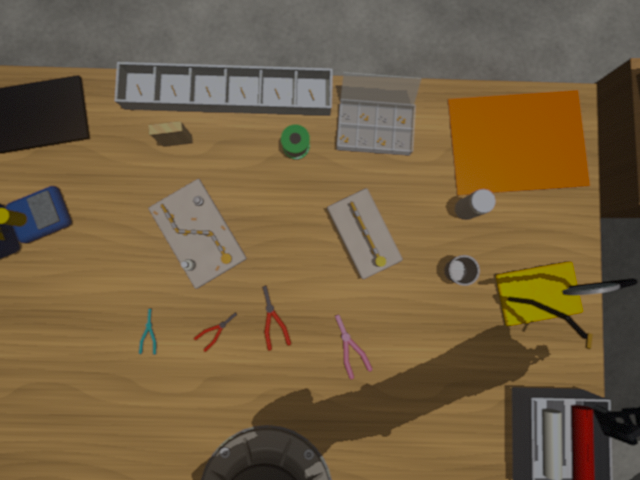

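View pics/topc.png

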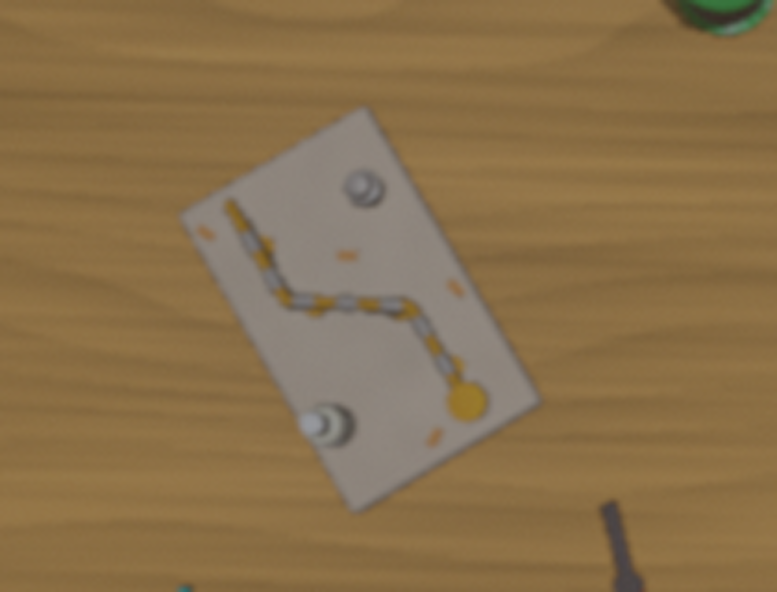

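View pics/scene0.png

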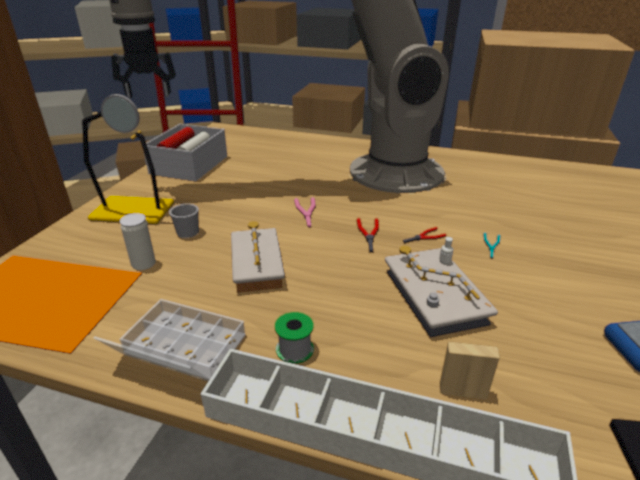

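```bash
python3 - <<'E'
from h import *
d=np.load("scene_d.npy")
for r,c in[(112,120),(97,118),(130,122),(110,95),(180,153),(70,170),(80,120),(65,140)]: print(r,c,d[r,c],world("scene",r,c,d=d[r,c]).round(3))
td=np.load("top_d.npy")
for r,c in[(288,600),(284,625),(420,615),(310,540),(264,188),(260,184),(201,199)]: print(r,c,td[r,c],world("top",r,c,d=td[r,c]).round(3))
print(pix("top",[.279,-.614,.25]),pix("scene",[.279,-.614,.25]))
print(np.round(ctrl.get_calibration("wrist")["hand_eye"],3),ctrl.get_calibration("wrist")["camera_matrix"])
C=np.array([[226.2,258.4],[162.2,204.9],[210.8,233.2],[177.8,231.1]])
W=np.array([world("top",r,c,z=.064)[:2] for c,r in C]);print(W)
M=np.array([[-.085,-.03],[.085,.03],[-.02,-.03],[.02,.03]])
a,_=cv2.estimateAffinePartial2D(M.astype(np.float32),W.astype(np.float32));print(a,np.hypot(a[0,0],a[1,0]),np.degrees(np.arctan2(a[1,0],a[0,0])))
E
```

```text
112 120 1.0145603 [ 0.466 -0.553  0.264]
97 118 0.9983378 [ 0.464 -0.551  0.296]
130 122 1.0334257 [ 0.47  -0.556  0.225]
110 95 3.021242 [-1.136 -2.128 -0.334]
180 153 1.1206554 [ 0.44  -0.525  0.094]
70 170 1.1512159 [ 0.262 -0.549  0.31 ]
80 120 1.1540453 [ 0.31  -0.665  0.289]
65 140 1.1366946 [ 0.291 -0.612  0.324]
288 600 0.710298 [ 0.466 -0.551  0.295]
284 625 0.7491213 [ 0.474 -0.619  0.257]
420 615 0.6963638 [ 0.259 -0.571  0.293]
310 540 0.9861279 [ 0.412 -0.6    0.014]
264 188 0.92010206 [0.493 0.171 0.078]
260 184 0.9284467 [0.501 0.182 0.07 ]
201 199 0.952403 [0.63  0.16  0.057]
[622.31996802 400.3752146 ] [148.15602595  94.26320035]
[[ 0.    -0.966 -0.258  0.064]
 [ 1.     0.     0.     0.   ]
 [ 0.    -0.258  0.966 -0.123]
 [ 0.     0.     0.     1.   ]] [[358.91379297   0.         315.89460834]
 [  0.         358.91379297 243.49242793]
 [  0.           0.           1.        ]]
[[0.50708682 0.09463183]
 [0.6178718  0.23591572]
 [0.55990736 0.12960759]
 [0.5624953  0.19984623]]
[[ 0.83894746 -0.53117857  0.56184033]
 [ 0.53117857  0.83894746  0.16500034]] 0.9929670229647662 32.339896231804936
```

```bash
python3 -m crank '[{"claw":0,"dx":0.41,"dy":-0.91,"dz":-0.2},{"claw":0,"dx":0.41,"dy":-0.91,"dz":-0.2},{"claw":0,"dx":0.41,"dy":-0.91,"dz":-0.2},{"claw":0,"dx":0.41,"dy":-0.91,"dz":-0.2},{"claw":0,"dx":0.41,"dy":-0.91,"dz":-0.2}]' 20
```

```text
schema error: expected keys claw, dx, dy, dz, ax, ay, az
```

```bash
python3 -m crank '[{"claw":0,"dx":0.41,"dy":-0.91,"dz":-0.2,"ax":0,"ay":0,"az":0},{"claw":0,"dx":0.41,"dy":-0.91,"dz":-0.2,"ax":0,"ay":0,"az":0},{"claw":0,"dx":0.41,"dy":-0.91,"dz":-0.2,"ax":0,"ay":0,"az":0},{"claw":0,"dx":0.41,"dy":-0.91,"dz":-0.2,"ax":0,"ay":0,"az":0},{"claw":0,"dx":0.41,"dy":-0.91,"dz":-0.2,"ax":0,"ay":0,"az":0}]' 20
```

```text
time_s: 1.32
tool_pos: [0.2787, -0.4633, 0.2802]
tool_rot: [0.977, 0.212, -0.0, 0.0]
ft_force: [0.1, -0.3, 0.3]
grip_width: 0.0256
grasp_force: 0.0
```

```bash
python3 -m crank '[{"claw":0,"dx":0.9,"dy":-0.78,"dz":0,"ax":0,"ay":0,"az":0},{"claw":0,"dx":0.9,"dy":-0.78,"dz":0,"ax":0,"ay":0,"az":0},{"claw":0,"dx":0.9,"dy":-0.78,"dz":0,"ax":0,"ay":0,"az":0},{"claw":0,"dx":0.9,"dy":-0.78,"dz":0,"ax":0,"ay":0,"az":0},{"claw":0,"dx":0.9,"dy":-0.78,"dz":0,"ax":0,"ay":0,"az":0}]' 20
python3 -m crank '[{"claw":0,"dx":0.9,"dy":-0.78,"dz":0,"ax":0,"ay":0,"az":0},{"claw":0,"dx":0.9,"dy":-0.78,"dz":0,"ax":0,"ay":0,"az":0},{"claw":0,"dx":0.9,"dy":-0.78,"dz":0,"ax":0,"ay":0,"az":0},{"claw":0,"dx":0.9,"dy":-0.78,"dz":0,"ax":0,"ay":0,"az":0},{"claw":0,"dx":0.9,"dy":-0.78,"dz":0,"ax":0,"ay":0,"az":0}]' 20
python3 -m crank '[{"claw":0,"dx":0.9,"dy":-0.78,"dz":0,"ax":0,"ay":0,"az":0},{"claw":0,"dx":0.9,"dy":-0.78,"dz":0,"ax":0,"ay":0,"az":0},{"claw":0,"dx":0.9,"dy":-0.78,"dz":0,"ax":0,"ay":0,"az":0},{"claw":0,"dx":0.9,"dy":-0.78,"dz":0,"ax":0,"ay":0,"az":0},{"claw":0,"dx":0.9,"dy":-0.78,"dz":0,"ax":0,"ay":0,"az":0}]' 20
```

```text
time_s: 1.73
tool_pos: [0.3537, -0.3007, 0.2803]
tool_rot: [0.977, 0.212, 0.0, 0.0]
ft_force: [0.7, 0.1, 0.6]
grip_width: 0.0001
grasp_force: 0.0
time_s: 2.15
tool_pos: [0.4282, -0.1383, 0.2804]
tool_rot: [0.977, 0.212, 0.0, 0.0]
ft_force: [1.0, -1.1, -0.3]
grip_width: 0.0004
grasp_force: 0.0
time_s: 2.57
tool_pos: [0.5027, 0.0241, 0.2804]
tool_rot: [0.977, 0.212, 0.0, 0.0]
ft_force: [0.5, -0.9, -0.6]
grip_width: 0.0001
grasp_force: 0.0
```

```bash
cat >> h.py <<'E'
from scipy.spatial.transform import Rotation as Ro
def wsnap(k):
    s=ctrl.get_state();im,d=ctrl.get_image("wrist")
    cv2.imwrite(f"pics/w{k}.png",im[:,:,::-1])
    T=np.eye(4);T[:3,:3]=Ro.from_quat(s["tool_rot"]).as_matrix();T[:3,3]=s["tool_pos"]
    np.savez(f"w{k}.npz",im=im,d=d,T=T@np.array(ctrl.get_calibration("wrist")["hand_eye"]))
def wworld(k,row,col,z=None):
    f=np.load(f"w{k}.npz");K=np.array(ctrl.get_calibration("wrist")["camera_matrix"]);T=f["T"]
    v=T[:3,:3]@np.linalg.inv(K)@[col,row,1.];s=(z-T[2,3])/v[2] if z else f["d"][int(row),int(col)]
    return T[:3,3]+s*v
E
python3 -c "
from h import *
wsnap(1)"
python3 -m crank '[{"claw":0,"dx":0.9,"dy":-0.78,"dz":0,"ax":0,"ay":0,"az":0},{"claw":0,"dx":0.9,"dy":-0.78,"dz":0,"ax":0,"ay":0,"az":0},{"claw":0,"dx":0.6,"dy":-0.5,"dz":0,"ax":0,"ay":0,"az":0},{"claw":0,"dx":0,"dy":0,"dz":0,"ax":0,"ay":0,"az":0}]' 20
python3 -c "
from h import *
wsnap(2)
for t in('mark0','mark8','rail_mid'):print(t,ctrl.place_of(t,'wrist'))
print(ctrl.get_state()['ft_force'])"
```

```text
time_s: 2.95
tool_pos: [0.5432, 0.1135, 0.28]
tool_rot: [0.977, 0.214, 0.0, -0.001]
ft_force: [-1.0, 0.2, 0.4]
grip_width: 0.0001
grasp_force: 0.0
mark0 [{'centre': [208.0, 310.8], 'p': 0.89}, {'centre': [114.5, 226.5], 'p': 0.89}, {'centre': [231.6, 313.1], 'p': 0.87}, {'centre': [173.9, 273.5], 'p': 0.87}, {'centre': [141.1, 231.8], 'p': 0.75}, {'centre': [187.2, 298.1], 'p': 0.69}, {'centre': [83.7, 222.7], 'p': 0.6}, {'centre': [165.6, 244.1], 'p': 0.56}, {'centre': [253.5, 317.3], 'p': 0.55}]
mark8 [{'centre': [208.0, 310.8], 'p': 0.89}, {'centre': [114.5, 226.5], 'p': 0.89}, {'centre': [231.6, 313.1], 'p': 0.87}, {'centre': [173.9, 273.5], 'p': 0.87}, {'centre': [141.1, 231.8], 'p': 0.75}, {'centre': [187.2, 298.1], 'p': 0.69}, {'centre': [83.7, 222.7], 'p': 0.6}, {'centre': [165.6, 244.1], 'p': 0.56}, {'centre': [253.5, 317.3], 'p': 0.55}]
rail_mid [{'centre': [175.4, 270.4], 'p': 0.58}, {'centre': [235.7, 239.3], 'p': 0.57}]
[-0.42024512  0.48246362 -0.08763943]
```

View pics/w2.png

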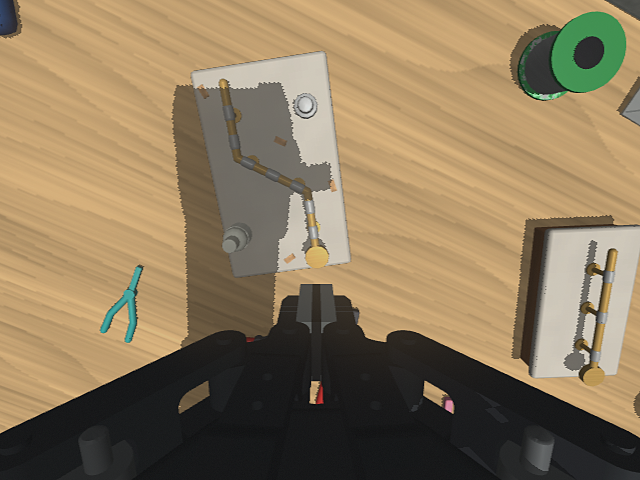

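View pics/w1.png

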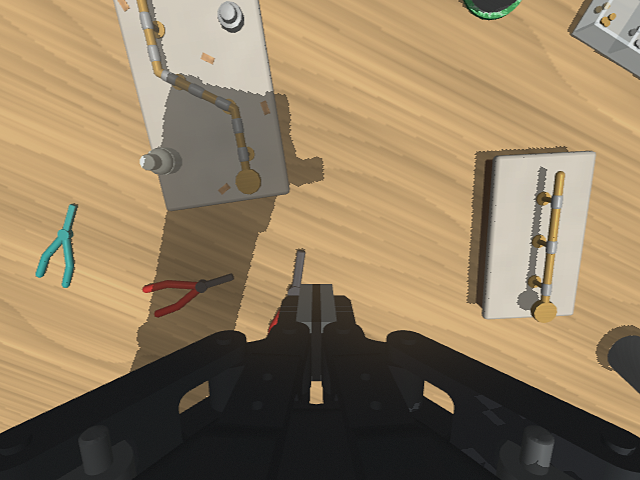

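Picture w2: the bent rail runs from the disc (row 257, col 317) via bends (191,307) and (157,237) to the cut end (84,223). The bottle is at (238,237), the nut at (105,306), and the straight rail off to the right at (600,310). w1 shows the disc at (181,248). The only Z-shaped rail is the left one.

```bash
cat > fit.py <<'E'
from h import *
V=np.array([[-85,-30],[-20,-30],[20,30],[85,30]])/1e3
L=np.r_[0,np.cumsum(np.linalg.norm(np.diff(V,axis=0),axis=1))]
def at(s): return np.c_[np.interp(s,L,V[:,0]),np.interp(s,L,V[:,1])]
M=at(np.linspace(0,.2,9))
def rigid(A,B):
    a=A-A.mean(0);b=B-B.mean(0);th=np.arctan2((a[:,0]*b[:,1]-a[:,1]*b[:,0]).sum(),(a*b).sum())
    R=np.array([[np.cos(th),-np.sin(th)],[np.sin(th),np.cos(th)]]);t=B.mean(0)-R@A.mean(0);return th,R,t
E
python3 - <<'E'
from fit import *
P=[(253.5,317.3),(231.6,313.1),(208,310.8),(187.2,298.1),(173.9,273.5),(165.6,244.1),(141.1,231.8),(114.5,226.5),(83.7,222.7)]
def rep(W,A,n):
    th,R,t=rigid(A,W);print(n,np.degrees(th),t,"res mm",(1e3*(W-(A@R.T+t))).round(1).tolist());return R,t
W=np.array([wworld(2,*p,z=.064)[:2] for p in P]);rep(W,M,"net w2")
E=np.array([wworld(2,*p,z=.064)[:2] for p in[(257,317),(191,307),(157,237),(84,223)]]);rep(E,V,"eye w2")
E=np.array([wworld(1,*p,z=.064)[:2] for p in[(181,248),(107,236),(74,159)]]);rep(E,V[:3],"eye w1")
print("depth z disc",wworld(2,257,317),wworld(1,181,248), wworld(2,174,273))
# triangulated disc height
K=np.array(ctrl.get_calibration("wrist")["camera_matrix"])
for pq in [((257,317),(181,248)),((191,307),(107,236)),((157,237),(74,159))]:
    A=[];b=[]
    for k,p in zip((2,1),pq):
        T=np.load(f"w{k}.npz")["T"];v=T[:3,:3]@np.linalg.inv(K)@[p[1],p[0],1.];v/=np.linalg.norm(v);Q=np.eye(3)-np.outer(v,v);A.append(Q);b.append(Q@T[:3,3])
    print("tri",np.linalg.lstsq(np.vstack(A),np.hstack(b),rcond=None)[0])
E
```

```text
net w2 33.40628252881476 [0.56304047 0.16826455] res mm [[2.4, 0.9], [-0.1, 0.2], [-0.9, -2.0], [-0.6, -1.2], [0.9, -0.4], [-3.6, 2.3], [1.1, 1.3], [-0.4, 0.2], [1.2, -1.3]]
eye w2 32.790119415245705 [0.56273333 0.16715575] res mm [[0.0, 0.2], [0.4, 0.8], [0.7, 0.1], [-1.2, -1.1]]
eye w1 33.294664343265836 [0.56267007 0.16603427] res mm [[-0.2, 1.7], [1.6, -0.2], [-1.4, -1.5]]
depth z disc [0.50724019 0.0959747  0.06287417] [0.50770192 0.09616877 0.06286497] [0.56357357 0.16727265 0.06292283]
tri [0.50774642 0.09607274 0.06412745]
tri [0.56308303 0.13134886 0.05949443]
tri [0.56203479 0.20592865 0.05119173]
```

```bash
cat > icp.py <<'E'
from fit import *
from scipy.optimize import least_squares
def cloud(k):
    f=np.load(f"w{k}.npz");K=np.array(ctrl.get_calibration("wrist")["camera_matrix"]);d=f["d"];v,u=np.mgrid[:480,:640]
    P=np.linalg.inv(K)@np.vstack([u.ravel(),v.ravel(),np.ones(u.size)])*d.ravel()
    return ((f["T"][:3,:3]@P).T+f["T"][:3,3])[d.ravel()>.05]
D=at(np.linspace(0.014,L[-1],800))
from scipy.spatial import cKDTree
def icp(k,p0=(.5628,.1670,np.radians(33))):
    X=cloud(k);X=X[(X[:,2]>.054)&(X[:,2]<.068)];p=np.array(p0)
    loc=lambda p,X:(X[:,:2]-p[:2])@np.array([[np.cos(p[2]),-np.sin(p[2])],[np.sin(p[2]),np.cos(p[2])]])
    t=cKDTree(D)
    for lim in(.012,.008,.007):
        Y=loc(p,X);dd,_=t.query(Y);S=X[(dd<lim)&(np.hypot(*(Y-V[0]).T)>.016)]
        g=lambda p:(lambda q:(q-D[t.query(q)[1]]).ravel())(loc(p,S))
        p=least_squares(g,p,loss="soft_l1",f_scale=.002).x
    print(k,len(S),p[:2],np.degrees(p[2]),"zmed",np.median(S[:,2]),np.percentile(S[:,2],95),"rms",np.sqrt((g(p)**2).mean()))
    return p
E
python3 -c "
from icp import *
icp(1);p=icp(2)
R=np.array([[np.cos(p[2]),-np.sin(p[2])],[np.sin(p[2]),np.cos(p[2])]])
print((M@R.T+p[:2]).round(4).tolist())"
```

```text
1 2151 [0.56231027 0.16687626] 32.5695067442378 zmed 0.06299475644977703 0.06470672975827935 rms 0.0017293937257259811
2 1906 [0.56271517 0.16781402] 32.51811175123197 zmed 0.06293464584955688 0.0646534422445865 rms 0.001740952739424118
[[0.5072, 0.0968], [0.5282, 0.1103], [0.5493, 0.1237], [0.5622, 0.1418], [0.5627, 0.1668], [0.5632, 0.1918], [0.5743, 0.2108], [0.5954, 0.2242], [0.6165, 0.2377]]
```

```bash
python3 -m crank '[{"claw":0,"dx":-0.67,"dy":0.01,"dz":0.9,"ax":0,"ay":0,"az":0},{"claw":0,"dx":-0.67,"dy":0.01,"dz":0.9,"ax":0,"ay":0,"az":0},{"claw":0,"dx":0,"dy":0,"dz":1,"ax":0,"ay":0,"az":0},{"claw":0,"dx":0,"dy":0,"dz":1,"ax":0,"ay":0,"az":0},{"claw":0,"dx":0,"dy":0,"dz":1,"ax":0,"ay":0,"az":0}]' 20
python3 -m crank '[{"claw":0,"dx":0,"dy":0,"dz":0.8,"ax":0,"ay":0,"az":0},{"claw":0,"dx":0,"dy":0,"dz":0,"ax":0,"ay":0,"az":0},{"claw":0,"dx":0,"dy":0,"dz":0,"ax":0,"ay":0,"az":0},{"claw":0,"dx":0,"dy":0,"dz":0,"ax":0,"ay":0,"az":0}]' 20
cat > to.py <<'E'
from fit import *
import sys
s=ctrl.get_state();R3=Ro.from_quat(s["tool_rot"]).as_matrix();th=np.radians(32.55)
R=np.array([[np.cos(th),-np.sin(th)],[np.sin(th),np.cos(th)]]);c=np.array([.5625,.1672])
print("t",s["time_s"],"pos",s["tool_pos"].round(4),"F",s["ft_force"].round(2),"tilt deg",np.degrees(Ro.from_matrix(R3).as_rotvec()).round(2))
q=(s["tool_pos"][:2]-c)@R;print("in cradle mm",(q*1e3).round(1))
p=s["tool_pos"].copy()
for v in V:
    w=np.r_[R@v+c,s["tool_pos"][2]];print("to",(w).round(4),"units",(R3.T@(w-p)/.03).round(3));p=w
E
python3 to.py; python3 -c "
from icp import *
wsnap(3);import numpy as np"
```

```text
time_s: 3.57
tool_pos: [0.5057, 0.0897, 0.1355]
tool_rot: [0.978, 0.211, 0.001, 0.0]
ft_force: [-0.1, -0.9, -0.9]
grip_width: -0.0003
grasp_force: 0.0
time_s: 3.9
tool_pos: [0.5066, 0.091, 0.1135]
tool_rot: [0.977, 0.211, 0.001, 0.0]
ft_force: [0.5, 0.2, 0.2]
grip_width: -0.0003
grasp_force: 0.0
t 3.9 pos [0.5066 0.091  0.1135] F [0.51 0.19 0.19] tilt deg [1.7592e+02 3.8050e+01 1.3000e-01]
in cradle mm [-88.2 -34.1]
to [0.507  0.0962 0.1135] units [ 0.085 -0.152  0.   ]
to [0.5618 0.1312 0.1135] units [ 2.145 -0.307  0.003]
to [0.5632 0.2032 0.1135] units [ 1.037 -2.169  0.   ]
to [0.618  0.2382 0.1135] units [ 2.145 -0.307  0.003]
```

View pics/w3.png

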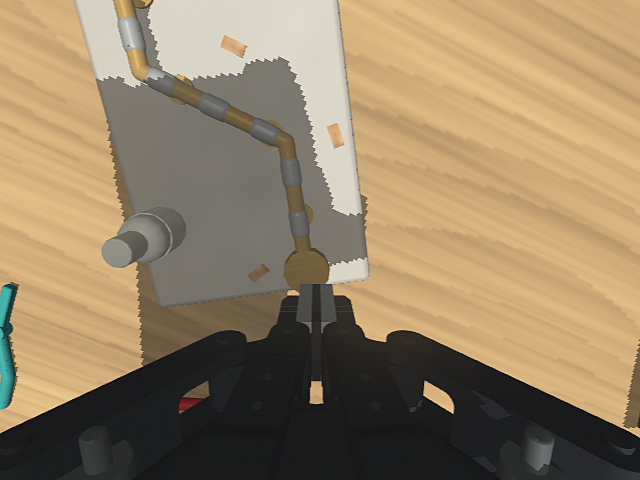

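w3: the disc is at (267,306), just ahead of and a little left of the shut tips (290,317), consistent with the fit. The collars show clearly.

```bash
python3 -c "
from icp import *
icp(3);print(wworld(3,267,306),wworld(3,267,306,z=.064))"
python3 -m crank '[{"claw":0,"dx":0.09,"dy":-0.15,"dz":0.5,"ax":0,"ay":0,"az":0},{"claw":0,"dx":0,"dy":0,"dz":0.4,"ax":0,"ay":0,"az":0},{"claw":0,"dx":0,"dy":0,"dz":0,"ax":0,"ay":0,"az":0},{"claw":0,"dx":0,"dy":0,"dz":0,"ax":0,"ay":0,"az":0},{"claw":0,"dx":0,"dy":0,"dz":0,"ax":0,"ay":0,"az":0}]' 20
python3 to.py
```

```text
3 6367 [0.56251768 0.16696554] 32.320026600101 zmed 0.06301794338252378 0.06460564316893706 rms 0.0017348521179346896
[0.50984937 0.09778166 0.06337217] [0.51004942 0.09785281 0.064     ]
time_s: 4.37
tool_pos: [0.5067, 0.0964, 0.0857]
tool_rot: [0.977, 0.212, 0.0, 0.0]
ft_force: [-0.5, -0.5, 0.6]
grip_width: -0.0
grasp_force: 0.0
t 4.3667 pos [0.5067 0.0964 0.0857] F [-0.46 -0.49  0.55] tilt deg [1.7592e+02 3.8110e+01 4.0000e-02]
in cradle mm [-85.1 -29.7]
to [0.507  0.0962 0.0857] units [0.004 0.011 0.   ]
to [0.5618 0.1312 0.0857] units [ 2.145e+00 -3.050e-01  1.000e-03]
to [0.5632 0.2032 0.0857] units [ 1.038 -2.168  0.   ]
to [0.618  0.2382 0.0857] units [ 2.145e+00 -3.050e-01  1.000e-03]
```

```bash
python3 -m crank '[{"claw":0,"dx":0,"dy":0,"dz":0.1,"ax":0,"ay":0,"az":0},{"claw":0,"dx":0,"dy":0,"dz":0.05,"ax":0,"ay":0,"az":0},{"claw":0,"dx":0,"dy":0,"dz":0,"ax":0,"ay":0,"az":0},{"claw":0,"dx":0,"dy":0,"dz":0,"ax":0,"ay":0,"az":0}]' 20
python3 -m crank '[{"claw":0,"dx":0,"dy":0,"dz":0.05,"ax":0,"ay":0,"az":0},{"claw":0,"dx":0,"dy":0,"dz":0,"ax":0,"ay":0,"az":0},{"claw":0,"dx":0,"dy":0,"dz":0,"ax":0,"ay":0,"az":0},{"claw":0,"dx":0,"dy":0,"dz":0,"ax":0,"ay":0,"az":0}]' 20
```

```text
time_s: 4.7
tool_pos: [0.5068, 0.0965, 0.0808]
tool_rot: [0.977, 0.212, 0.0, 0.0]
ft_force: [2.2, 0.3, 1.3]
grip_width: 0.0002
grasp_force: 1.0
time_s: 5.03
tool_pos: [0.5067, 0.0965, 0.0791]
tool_rot: [0.977, 0.212, 0.0, -0.0]
ft_force: [1.5, -0.9, 2.6]
grip_width: 0.0002
grasp_force: 1.5
```

```bash
python3 -m crank '[{"claw":0,"dx":0,"dy":0,"dz":0.04,"ax":0,"ay":0,"az":0},{"claw":0,"dx":0,"dy":0,"dz":0,"ax":0,"ay":0,"az":0},{"claw":0,"dx":0,"dy":0,"dz":0,"ax":0,"ay":0,"az":0},{"claw":0,"dx":0,"dy":0,"dz":0,"ax":0,"ay":0,"az":0}]' 20; python3 to.py
```

```text
time_s: 5.37
tool_pos: [0.5066, 0.0965, 0.0779]
tool_rot: [0.977, 0.212, 0.0, -0.0]
ft_force: [3.4, -1.2, 3.5]
grip_width: 0.0
grasp_force: 1.8
t 5.3667 pos [0.5066 0.0965 0.0779] F [ 3.43 -1.21  3.47] tilt deg [-1.7591e+02 -3.8110e+01 -3.0000e-02]
in cradle mm [-85.1 -29.5]
to [0.507  0.0962 0.0779] units [0.006 0.016 0.   ]
to [0.5618 0.1312 0.0779] units [ 2.145e+00 -3.050e-01  1.000e-03]
to [0.5632 0.2032 0.0779] units [ 1.038 -2.168  0.   ]
to [0.618  0.2382 0.0779] units [ 2.145e+00 -3.050e-01  1.000e-03]
```

```bash
python3 -m crank '[{"claw":0,"dx":0.143,"dy":-0.02,"dz":0,"ax":0,"ay":0,"az":0},{"claw":0,"dx":0.143,"dy":-0.02,"dz":0,"ax":0,"ay":0,"az":0},{"claw":0,"dx":0.143,"dy":-0.02,"dz":0,"ax":0,"ay":0,"az":0},{"claw":0,"dx":0.143,"dy":-0.02,"dz":0,"ax":0,"ay":0,"az":0},{"claw":0,"dx":0.143,"dy":-0.02,"dz":0,"ax":0,"ay":0,"az":0}]' 20; python3 to.py
```

```text
time_s: 5.78
tool_pos: [0.525, 0.1085, 0.0777]
tool_rot: [0.977, 0.212, -0.0, -0.0]
ft_force: [-3.3, -1.5, 3.5]
grip_width: -0.0001
grasp_force: 1.9
t 5.7833 pos [0.525  0.1085 0.0777] F [-3.25 -1.5   3.46] tilt deg [-1.7591e+02 -3.8130e+01  4.0000e-02]
in cradle mm [-63.2 -29.3]
to [0.507  0.0962 0.0777] units [-0.716  0.126  0.   ]
to [0.5618 0.1312 0.0777] units [ 2.145e+00 -3.050e-01 -1.000e-03]
to [0.5632 0.2032 0.0777] units [ 1.039 -2.168  0.   ]
to [0.618  0.2382 0.0777] units [ 2.145e+00 -3.050e-01 -1.000e-03]
```

Force steady; continue (5 + 5 rows to the first bend).

```bash
python3 -m crank '[{"claw":0,"dx":0.143,"dy":-0.017,"dz":0,"ax":0,"ay":0,"az":0},{"claw":0,"dx":0.143,"dy":-0.017,"dz":0,"ax":0,"ay":0,"az":0},{"claw":0,"dx":0.143,"dy":-0.017,"dz":0,"ax":0,"ay":0,"az":0},{"claw":0,"dx":0.143,"dy":-0.017,"dz":0,"ax":0,"ay":0,"az":0},{"claw":0,"dx":0.143,"dy":-0.017,"dz":0,"ax":0,"ay":0,"az":0}]' 20; python3 to.py|head -2
python3 -m crank '[{"claw":0,"dx":0.143,"dy":-0.017,"dz":0,"ax":0,"ay":0,"az":0},{"claw":0,"dx":0.143,"dy":-0.017,"dz":0,"ax":0,"ay":0,"az":0},{"claw":0,"dx":0.143,"dy":-0.017,"dz":0,"ax":0,"ay":0,"az":0},{"claw":0,"dx":0.143,"dy":-0.017,"dz":0,"ax":0,"ay":0,"az":0},{"claw":0,"dx":0,"dy":0,"dz":0,"ax":0,"ay":0,"az":0}]' 20; python3 to.py
```

```text
time_s: 6.2
tool_pos: [0.5436, 0.1196, 0.0778]
tool_rot: [0.977, 0.212, 0.0, -0.0]
ft_force: [-1.7, -1.1, 3.1]
grip_width: -0.0003
grasp_force: 1.8
t 6.2 pos [0.5436 0.1196 0.0778] F [-1.71 -1.12  3.07] tilt deg [-175.92  -38.11   -0.  ]
in cradle mm [-41.5 -30. ]
time_s: 6.62
tool_pos: [0.559, 0.129, 0.078]
tool_rot: [0.977, 0.212, 0.001, -0.0]
ft_force: [2.7, 0.9, 3.7]
grip_width: 0.0002
grasp_force: 1.8
t 6.6167 pos [0.559 0.129 0.078] F [2.66 0.89 3.72] tilt deg [-1.7589e+02 -3.8130e+01 -9.0000e-02]
in cradle mm [-23.5 -30.3]
to [0.507  0.0962 0.078 ] units [-2.03e+00  2.77e-01 -2.00e-03]
to [0.5618 0.1312 0.078 ] units [ 2.145e+00 -3.050e-01  2.000e-03]
to [0.5632 0.2032 0.078 ] units [ 1.039e+00 -2.168e+00  2.000e-03]
to [0.618  0.2382 0.078 ] units [ 2.145e+00 -3.050e-01  2.000e-03]
```

```bash
python3 -m crank '[{"claw":0,"dx":0.115,"dy":-0.028,"dz":0,"ax":0,"ay":0,"az":0},{"claw":0,"dx":0.069,"dy":-0.145,"dz":0,"ax":0,"ay":0,"az":0},{"claw":0,"dx":0.069,"dy":-0.145,"dz":0,"ax":0,"ay":0,"az":0},{"claw":0,"dx":0.069,"dy":-0.145,"dz":0,"ax":0,"ay":0,"az":0},{"claw":0,"dx":0.069,"dy":-0.145,"dz":0,"ax":0,"ay":0,"az":0}]' 20; python3 to.py|head -2
python3 -m crank '[{"claw":0,"dx":0.069,"dy":-0.145,"dz":0,"ax":0,"ay":0,"az":0},{"claw":0,"dx":0.069,"dy":-0.145,"dz":0,"ax":0,"ay":0,"az":0},{"claw":0,"dx":0.069,"dy":-0.145,"dz":0,"ax":0,"ay":0,"az":0},{"claw":0,"dx":0.069,"dy":-0.145,"dz":0,"ax":0,"ay":0,"az":0}]' 20; python3 to.py
```

```text
time_s: 7.03
tool_pos: [0.5612, 0.1503, 0.0779]
tool_rot: [0.977, 0.212, 0.0, -0.0]
ft_force: [0.2, -2.8, 4.3]
grip_width: 0.0002
grasp_force: 1.9
t 7.0333 pos [0.5612 0.1503 0.0779] F [ 0.19 -2.83  4.29] tilt deg [-1.7591e+02 -3.8130e+01 -2.0000e-02]
in cradle mm [-10.2 -13.5]
time_s: 7.37
tool_pos: [0.5615, 0.1696, 0.0779]
tool_rot: [0.977, 0.212, 0.0, -0.0]
ft_force: [0.3, -2.6, 3.6]
grip_width: 0.0001
grasp_force: 1.9
t 7.3667 pos [0.5615 0.1696 0.0779] F [ 0.34 -2.55  3.64] tilt deg [-175.92  -38.12   -0.  ]
in cradle mm [0.4 2.6]
to [0.507  0.0962 0.0779] units [-2.665  1.475 -0.   ]
to [0.5618 0.1312 0.0779] units [ 2.145 -0.305  0.   ]
to [0.5632 0.2032 0.0779] units [ 1.038 -2.168  0.   ]
to [0.618  0.2382 0.0779] units [ 2.145 -0.305  0.   ]
```

```bash
python3 -m crank '[{"claw":0,"dx":0.074,"dy":-0.142,"dz":0,"ax":0,"ay":0,"az":0},{"claw":0,"dx":0.074,"dy":-0.142,"dz":0,"ax":0,"ay":0,"az":0},{"claw":0,"dx":0.074,"dy":-0.142,"dz":0,"ax":0,"ay":0,"az":0},{"claw":0,"dx":0.074,"dy":-0.142,"dz":0,"ax":0,"ay":0,"az":0}]' 20; python3 to.py|head -2
python3 -m crank '[{"claw":0,"dx":0.074,"dy":-0.142,"dz":0,"ax":0,"ay":0,"az":0},{"claw":0,"dx":0.074,"dy":-0.142,"dz":0,"ax":0,"ay":0,"az":0},{"claw":0,"dx":0.074,"dy":-0.142,"dz":0,"ax":0,"ay":0,"az":0},{"claw":0,"dx":0,"dy":0,"dz":0,"ax":0,"ay":0,"az":0}]' 20; python3 to.py
```

```text
time_s: 7.7
tool_pos: [0.5625, 0.1887, 0.0778]
tool_rot: [0.977, 0.212, -0.0, -0.0]
ft_force: [-0.5, -2.6, 2.8]
grip_width: -0.0
grasp_force: 1.9
t 7.7 pos [0.5625 0.1887 0.0778] F [-0.46 -2.6   2.81] tilt deg [-175.92  -38.12    0.  ]
in cradle mm [11.6 18.1]
time_s: 8.03
tool_pos: [0.5633, 0.2041, 0.0779]
tool_rot: [0.977, 0.212, 0.0, -0.0]
ft_force: [-0.4, 2.0, 2.9]
grip_width: 0.0
grasp_force: 1.8
t 8.0333 pos [0.5633 0.2041 0.0779] F [-0.42  1.95  2.85] tilt deg [-1.7585e+02 -3.8210e+01 -4.0000e-02]
in cradle mm [20.5 30.7]
to [0.507  0.0962 0.0779] units [-3.2    2.494 -0.004]
to [0.5618 0.1312 0.0779] units [ 2.145e+00 -3.030e-01  2.000e-03]
to [0.5632 0.2032 0.0779] units [ 1.041e+00 -2.167e+00  2.000e-03]
to [0.618  0.2382 0.0779] units [ 2.145e+00 -3.030e-01  2.000e-03]
```

```bash
python3 -m crank '[{"claw":0,"dx":0.143,"dy":-0.017,"dz":0,"ax":0,"ay":0,"az":0},{"claw":0,"dx":0.143,"dy":-0.017,"dz":0,"ax":0,"ay":0,"az":0},{"claw":0,"dx":0.143,"dy":-0.017,"dz":0,"ax":0,"ay":0,"az":0},{"claw":0,"dx":0.143,"dy":-0.017,"dz":0,"ax":0,"ay":0,"az":0},{"claw":0,"dx":0.143,"dy":-0.017,"dz":0,"ax":0,"ay":0,"az":0}]' 20; python3 to.py|head -2
python3 -m crank '[{"claw":0,"dx":0.143,"dy":-0.018,"dz":0,"ax":0,"ay":0,"az":0},{"claw":0,"dx":0.143,"dy":-0.018,"dz":0,"ax":0,"ay":0,"az":0},{"claw":0,"dx":0.143,"dy":-0.018,"dz":0,"ax":0,"ay":0,"az":0},{"claw":0,"dx":0.143,"dy":-0.018,"dz":0,"ax":0,"ay":0,"az":0},{"claw":0,"dx":0.143,"dy":-0.018,"dz":0,"ax":0,"ay":0,"az":0}]' 20; python3 to.py
```

```text
time_s: 8.45
tool_pos: [0.5822, 0.2139, 0.0778]
tool_rot: [0.977, 0.212, -0.0, -0.0]
ft_force: [-2.8, -1.6, 4.1]
grip_width: -0.0001
grasp_force: 1.9
t 8.45 pos [0.5822 0.2139 0.0778] F [-2.76 -1.55  4.08] tilt deg [-1.7592e+02 -3.8100e+01  2.0000e-02]
in cradle mm [41.7 28.8]
time_s: 8.87
tool_pos: [0.6006, 0.2254, 0.0779]
tool_rot: [0.977, 0.212, 0.0, -0.0]
ft_force: [-2.8, -2.2, 3.7]
grip_width: 0.0001
grasp_force: 1.8
t 8.8667 pos [0.6006 0.2254 0.0779] F [-2.76 -2.16  3.66] tilt deg [-175.92  -38.11   -0.  ]
in cradle mm [63.4 28.5]
to [0.507  0.0962 0.0779] units [-4.622  2.629 -0.   ]
to [0.5618 0.1312 0.0779] units [ 2.145 -0.305  0.   ]
to [0.5632 0.2032 0.0779] units [ 1.038 -2.168  0.   ]
to [0.618  0.2382 0.0779] units [ 2.145 -0.305  0.   ]
```

```bash
python3 -m crank '[{"claw":0,"dx":0.142,"dy":-0.032,"dz":0,"ax":0,"ay":0,"az":0},{"claw":0,"dx":0.142,"dy":-0.032,"dz":0,"ax":0,"ay":0,"az":0},{"claw":0,"dx":0.142,"dy":-0.032,"dz":0,"ax":0,"ay":0,"az":0},{"claw":0,"dx":0.142,"dy":-0.032,"dz":0,"ax":0,"ay":0,"az":0},{"claw":0,"dx":0.14,"dy":-0.03,"dz":0,"ax":0,"ay":0,"az":0}]' 20; python3 -m crank '[{"claw":0,"dx":0,"dy":0,"dz":0,"ax":0,"ay":0,"az":0},{"claw":0,"dx":0,"dy":0,"dz":0,"ax":0,"ay":0,"az":0}]' 20;python3 to.py|head -2
```

```text
time_s: 9.28
tool_pos: [0.6179, 0.2386, 0.0779]
tool_rot: [0.977, 0.212, 0.0, -0.0]
ft_force: [-2.2, -1.0, 3.8]
grip_width: -0.0002
grasp_force: 1.8
time_s: 9.45
tool_pos: [0.6182, 0.2388, 0.0781]
tool_rot: [0.977, 0.212, 0.001, -0.0]
ft_force: [1.8, 1.8, 3.5]
grip_width: 0.0002
grasp_force: 1.7
t 9.45 pos [0.6182 0.2388 0.0781] F [1.79 1.84 3.48] tilt deg [-1.7587e+02 -3.8110e+01 -1.3000e-01]
in cradle mm [85.5 30.4]
```

At the cut end, still at about 3.5 N. Lifting off gently.

```bash
python3 -m crank '[{"claw":0,"dx":0,"dy":0,"dz":-0.1,"ax":0,"ay":0,"az":0},{"claw":0,"dx":0,"dy":0,"dz":-0.2,"ax":0,"ay":0,"az":0},{"claw":0,"dx":0,"dy":0,"dz":-0.6,"ax":0,"ay":0,"az":0},{"claw":0,"dx":0,"dy":0,"dz":-1,"ax":0,"ay":0,"az":0},{"claw":0,"dx":0,"dy":0,"dz":-1,"ax":0,"ay":0,"az":0}]' 20; python3 -m crank '[{"claw":0,"dx":0,"dy":0,"dz":-1,"ax":0,"ay":0,"az":0},{"claw":0,"dx":0,"dy":0,"dz":-0.7,"ax":0,"ay":0,"az":0},{"claw":0,"dx":0,"dy":0,"dz":0,"ax":0,"ay":0,"az":0},{"claw":0,"dx":0,"dy":0,"dz":0,"ax":0,"ay":0,"az":0},{"claw":0,"dx":0,"dy":0,"dz":0,"ax":0,"ay":0,"az":0}]' 20
python3 -c "
from h import *
im,d=ctrl.get_image('top');o=cv2.imread('pics/top0.png')[:,:,::-1]
td=np.load('top_d.npy')
for r,c in[(264,188),(201,199),(235,222),(258,226)]: print(td[r,c],d[r,c])
cv2.imwrite('pics/end.png',cv2.resize(im[150:310,100:310,::-1],None,fx=3.7,fy=3.7))"
```

```text
time_s: 9.87
tool_pos: [0.6166, 0.2378, 0.1654]
tool_rot: [0.977, 0.212, -0.001, 0.0]
ft_force: [-0.1, 0.4, -0.6]
grip_width: 0.0003
grasp_force: 0.0
time_s: 10.28
tool_pos: [0.6171, 0.2378, 0.2155]
tool_rot: [0.977, 0.212, -0.0, 0.0]
ft_force: [0.1, -0.3, 0.7]
grip_width: 0.0001
grasp_force: 0.0
0.92010206 0.914542
0.952403 0.9551426
0.9670964 0.96878964
0.9351104 0.9368638
```

View pics/end.png

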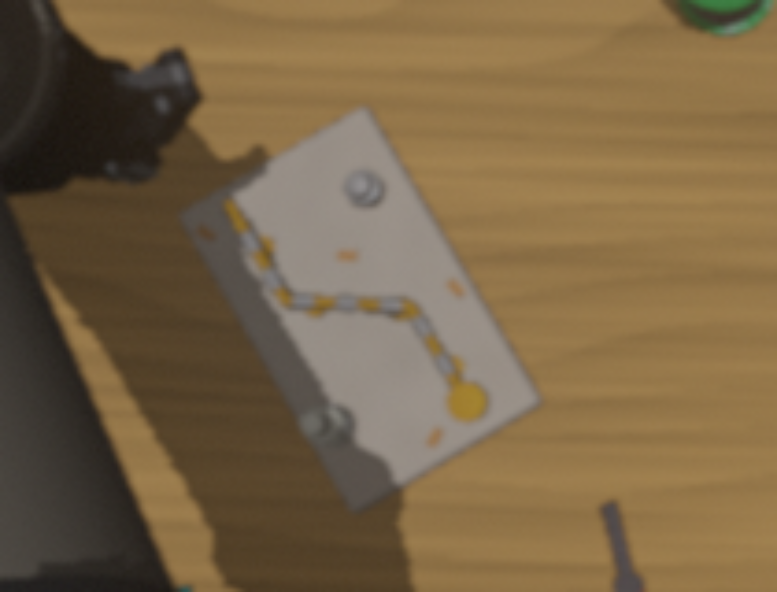

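The board is back up, the bottle at (425,330) and the nut at (188,364) have not moved, and the gripper is clear.

```bash
python3 -c "
from workcell import ctrl
print(ctrl.sign_off())"
```

```text
the job is handed in; nothing more can be done
None
```

I ran the shut fingertips along the bent rail from the disc, round both bends and over every joint to the cut end, at about 3–4 N (roughly 3–5 mm of sink by the stated spring rate). I then lifted off, the board sprang back, the bottle and nut stayed put, and I handed the job in at about 10 s; no verdict came back.

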